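# Find the lid that snaps onto the parts jar

## Robot

A 6-joint arm with a two-finger parallel gripper is mounted at the origin on the work surface. World frame = base frame: x ahead of the robot, y to its left, z up, the work surface at z = 0. Lengths are in m, angles in rad, forces in N, time in s.
With the tool pointing down it reaches from about 0.275 to 0.85 m from the base axis. Payload 19 kg.
Tool frame: the origin (TCP) lies at the very end of the fingers, on their centre line; the grasp point (between the pads) lies 19 mm behind it (pinch_z is the distance from the TCP to the grasp point, in m); y points along the fingers, z is the direction in which the jaws open and shut, and the axes are right-handed (so a half turn about y gives the same grasp; the last joint's range is limited). The gripper opens to 85 mm and grips with 20 to 120 N. Pads are 22 mm wide; open, the fingers measure 114 mm over their backs; the gripper's body (76 mm by 85 mm) begins 54 mm behind the grasp point. The pads swing forward as they close: fully open they stand 13 mm farther back than shut.
Start: joints at [-1.385, 0.15, 1.437, -0, 1.554, -0.134], TCP at [0.181, -0.546, 0.231] pointing down, gripper open.
Joint ranges: [-2.8, 2.8], [-0.68, 2.1], [0.12, 2.68], [-1.39, 4.53], [0.16, 2.79], [-2.81, 2.81]. Speed limits (rad/s): [1.89, 1.89, 2.22, 3.01, 3.01, 3.01].

## Interface

Orientations are given as a unit quaternion [x, y, z, w].
In Python, from workcell import * gives the robot as it stands.
- The arm moves only by the shell command python3 -m handwheel 'ROWS'. ROWS is JSON, a list of rows, each an object with "linear": the shift along the tool's x, y, z in mm, a list of three; "rot": the turn, a rotation vector about the tool's x, y, z in rad, a list of three; "grip": the finger opening in mm, from 0 to 85.4. In form: [{"linear": [tx, ty, tz], "rot": [ax, ay, az], "grip": grip}, ...]. A call has 1 to 8 rows; each row is the pose to reach, as a shift and turn from the pose measured when the call began, along the tool's axes at that moment; what a row does not reach only later rows make up. A row lasts 1/10 s, in which the tool goes at most 50 mm and 8.59 degrees, less where a joint would pass 70% of its speed; a pose out of reach is approached as far as the arm can. A call with a gripper value outside its range is refused whole. The fingers move at their own pace and stop on an object; the grip force is fixed at half the most. Time passes only in rows, so rows that repeat a pose let the fingers close. It gives the time, the measured TCP pose, the force and the opening at its end, in the units of the state.
- observe(): the state, without advancing time (a new reading comes with each control period).
- capture(name): name is "scene" or "top" or "wrist"; returns a dict with "color" (384x512x3 uint8, red, green, blue), "mtx" (3x3 intrinsics, pixels), "eye" and "rotation" of the camera in the world. Camera axes: x right, y up, looking along -z (the intrinsics and any distortion apply to the point x, -y, -z); pixel columns grow to the right and rows downward; lengths in m; the calibration is good to about 2 mm. A picture is of the moment at which its call begins. There is no depth.
- hand_in(): hands the job in, once; it reports no verdict.
The state is a dict: "t": time; "joints": joint angles; "dq": joint speeds; "tau": joint torques, N m; "ee_pos": TCP position; "tool_rot": TCP orientation; "wrist_force": force on the tool from outside, world axes, zero at the start; "moment": the same for the moment, N m; "grip_width": finger opening in m.
Only numpy, scipy, OpenCV 4.12 (cv2) and the standard library are available. Lean on these libraries where they do the work, as an engineer would, in place of code of your own. Each camera call takes 0.05 s, during which the arm holds its last target. There are 200 camera calls.

## Task

The open glass jar in the rubber nest needs its lid: try the three look-alike grey lids from the divided drying tray on it, find the one that fits and press it fully home until it snaps. Leave the other two lids lying flat and right way up, each on the bench or on the tray's floor, and do not disturb the other things on the bench.

Things in the scene. Friction and masses are not known exactly. Their poses are not given: they have to be found in the camera images.
- lid_a: grey plastic lid, one of three alike outside, 80 (own x) x 66 (y) x 40 mm. Origin: centre of its lowest edge, z up. Skirt 14 mm deep, then a 4 mm plate (top at 18 mm), then a centred grip block 64 (x) x 48 (y) x 22 mm, top at 40 mm. Fingers beside the block stand over the plate, so tips stay above 18 mm. Starts in a tray bay, x along the bay, origin 6 mm above the bench
- lid_b: as lid_a outside. Each lid, 50 to 100 g, has a hidden key pattern of its own underneath (the same after a half turn); which of the three fits the jar differs from start to start
- lid_c: as lid_a and lid_b
- tray: fixed white drying tray, 104 (x) x 234 (y) mm, floor 6 mm thick; origin: centre of underside. Four dividers along x, 54 mm tall, make three bays 70 mm wide, centred at y = -76, 0, 76 mm, a lid in each; bay ends have a 12 mm high lip only. Between grip block and divider are 11 mm, too little for a finger: in its bay a lid is gripped over the block's 64 mm, along x
- nest: fixed black rubber frame, 120 (x) x 78 (y) x 12 mm, round the foot of the open jar, which is fixed too; origin: centre of underside. Jar: rectangular glass, 72 (x) x 54 (y) mm outside, wall 4 mm, rim 70 mm above the bench. Two other open jars, fixed, stand 240 to 320 mm off at the back right: not these
- clip (a point): top of one of two open steel clips upright at the x ends of the jar in the nest: 26 mm wide, inner faces 43 mm from the jar's centre, tops 104 mm above the bench. No room there for fingers at the block's x ends: on the jar a lid is held across the block's 48 mm, along y. So a lid from the tray must be set down and taken again the other way
- mouth (a point): centre of the jar's rim, 70 mm above the bench; x along its long side. A lid goes on x along x, either way round, skirt round the rim with 2 mm play. A wrong lid stops on lugs in the mouth, origin 6 mm below the rim, however pressed. The right one meets sprung beads 6 to 7 mm below, snaps past them under some 5 to 15 N and is home with its origin 14 mm below the rim
- shut_jar: bystander: another glass jar, clipped shut with a grey lid, 90 x 66 x 96 mm; origin: centre of its underside
- nut_driver: bystander: steel nut driver with a black grip, 202 mm long, 28 mm thick, lying; origin on the bench at its middle
- pliers: bystander: pliers with blue grips, 170 mm long, lying; origin on the bench under the pivot
- oil_bottle: bystander: small oil bottle, 48 mm across, 72 mm tall; origin: centre of its underside
- tin: bystander: round tin, 60 mm across, 50 mm tall; origin: centre of its underside
Not all that is in view belongs to the job. Leave any orange or pink look-alike of the nest alone. What is shaped like the lid_c but yellow is not meant.

How it is judged:
By the outcome, as a careful person would: the job done as asked, in the order asked, and still so for the second after the job is handed in, with the robot touching nothing.
It also fails if it takes over 72 s, if anything falls off the work surface, if the arm or the gripper's body presses on something with over 40 N, if the wrist force passes 120 N, or if a joint passes its speed limit or range.

## Working session

There is one attempt and no reset: what is moved stays moved. The work goes in short steps, Python scripts to look and compute and a shell command to move; the robot and the scene stay as the last step left them, time stands still between calls to the robot, and variables do not carry over. Pictures are saved under pics/ and viewed, on a budget of 10 in all, crops included, one or two more only if the job needs it, and the job is handed in when it is done.

```bash
ls; mkdir -p pics; python3 - <<'E'
from workcell import *
import cv2,pickle
print(observe())
for n in("scene","top"):
    c=capture(n);pickle.dump(c,open(f"pics/{n}0.pkl","wb"));cv2.imwrite(f"pics/{n}0.png",cv2.resize(c["color"][:,:,::-1],None,fx=1.5,fy=1.5,interpolation=cv2.INTER_CUBIC))
    print({k:v for k,v in c.items() if k!="color"})
E
```

```text
pics
{'t': 0.0, 'joints': array([-1.38504014e+00,  1.50955433e-01,  1.43801515e+00,  4.81762845e-06,
        1.55380815e+00, -1.34013262e-01]), 'dq': array([-3.56047005e-04,  1.04767174e-03, -6.30415678e-05,  1.72850273e-03,
        3.08868915e-05, -2.30041693e-04]), 'tau': array([ 3.58110756e-04, -7.13053036e+01, -5.70865917e+01, -3.43990196e-04,
        8.89280200e-03, -5.03759441e-05]), 'ee_pos': array([ 0.1806795 , -0.54561605,  0.23070078]), 'tool_rot': array([-0.11258361,  0.69850722, -0.69766872,  0.11256532]), 'wrist_force': array([ 0.32492367, -0.32654433, -0.67527687]), 'moment': array([-0.02737595, -0.03118232, -0.01121552]), 'grip_width': 0.08544640860098729}
{'mtx': array([[356.83751503,   0.        , 254.88506577],
       [  0.        , 356.83751503, 191.66775759],
       [  0.        ,   0.        ,   1.        ]]), 'eye': array([1.3780011 , 0.1641274 , 0.71307028]), 'rotation': array([0.27686982, 0.36773562, 0.69675694, 0.55013033])}
{'mtx': array([[426.1963798 ,   0.        , 251.27961661],
       [  0.        , 426.1963798 , 192.16085415],
       [  0.        ,   0.        ,   1.        ]]), 'eye': array([ 0.3980482 , -0.04091752,  1.09358342]), 'rotation': array([ 0.0462924 , -0.04568342, -0.69815276,  0.71298861])}
```

View pics/top0.png

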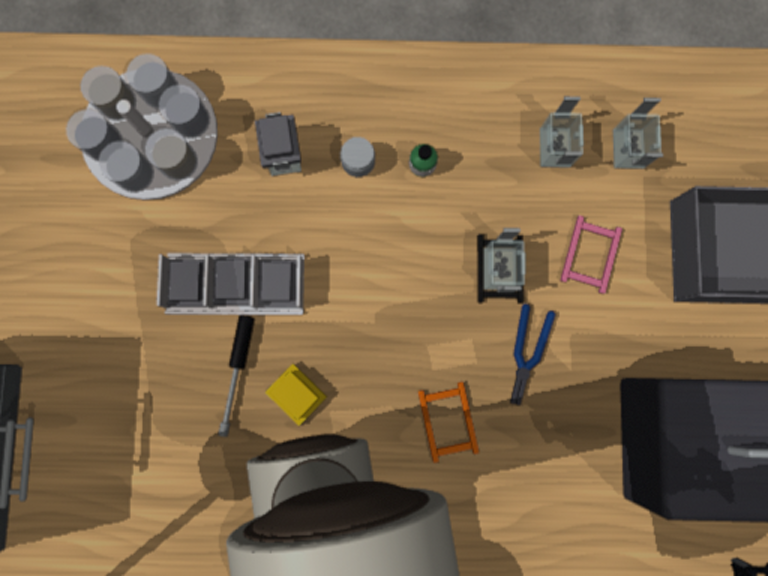

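View pics/scene0.png

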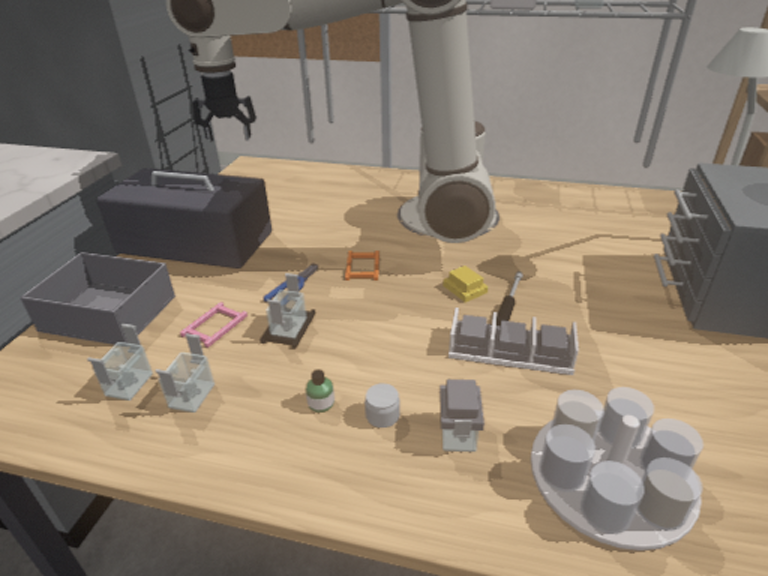

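```bash
cat > h.py <<'E'
import numpy as np,cv2
from scipy.spatial.transform import Rotation as R
def plane(c,uv,z):
    uv=np.atleast_2d(np.asarray(uv,float));K=c["mtx"]
    d=np.c_[(uv[:,0]-K[0,2])/K[0,0],-(uv[:,1]-K[1,2])/K[1,1],-np.ones(len(uv))]
    d=R.from_quat(c["rotation"]).apply(d);e=c["eye"]
    return e+d*((z-e[2])/d[:,2])[:,None]
def proj(c,p):
    q=R.from_quat(c["rotation"]).inv().apply(np.atleast_2d(p)-c["eye"]);K=c["mtx"]
    return np.c_[K[0,0]*q[:,0]/-q[:,2]+K[0,2],K[1,1]*q[:,1]/q[:,2]+K[1,2]]
def rot(yaw): # jaw axis (tool z) at yaw in world, tool y down
    z=np.array([np.cos(yaw),np.sin(yaw),0]);y=np.array([0,0,-1.]);return R.from_matrix(np.c_[np.cross(y,z),y,z])
def go(s,p,yaw): # shift mm and turn in tool axes; half turns taken as the nearer
    T=R.from_quat(s["tool_rot"]);o=[]
    for k in(0,np.pi):o.append((T.inv()*rot(yaw+k)).as_rotvec())
    o.sort(key=np.linalg.norm)
    return np.round(T.inv().apply(np.array(p)-s["ee_pos"])*1000,1),np.round(o[0],3)
E
python3 - <<'E'
import pickle,sys;from h import *
c=pickle.load(open("pics/top0.pkl","rb"));im=c["color"]
hsv=cv2.cvtColor(im,cv2.COLOR_RGB2HSV)
def blobs(m,roi,z,lab,amin=60):
    k=np.zeros_like(m);x0,y0,x1,y1=roi;k[y0:y1,x0:x1]=m[y0:y1,x0:x1]
    n,l,s,ce=cv2.connectedComponentsWithStats(k)
    for i in range(1,n):
        if s[i,4]<amin:continue
        P=np.argwhere(l==i)[:,::-1].astype(float)
        w=plane(c,P,z)[:,:2]*1000
        r=cv2.minAreaRect(w.astype(np.float32));print(lab,s[i],np.round(r[0],1),np.round(r[1],1),round(r[2],1),'mean',w.mean(0).round(1))
w=((hsv[...,1]<50)&(hsv[...,2]>140)).astype(np.uint8)
blobs(w,(100,160,210,215),.054,"tray white")
for v in(75,90,105):
  g=((hsv[...,1]<60)&(hsv[...,2]<v)).astype(np.uint8);blobs(g,(100,160,210,215),.046,"lid%d"%v)
b=(hsv[...,2]<45).astype(np.uint8);blobs(b,(310,150,360,205),.012,"nest",40)
cv2.imwrite("pics/crops.png",np.vstack([cv2.resize(im[160:215,100:210,::-1],(770,385),interpolation=0)[:290] if 0 else cv2.resize(im[162:212,100:210,::-1],(616,280),interpolation=cv2.INTER_CUBIC),cv2.resize(im[150:206,295:405,::-1],(616,314),interpolation=cv2.INTER_CUBIC)]))
s={"ee_pos":np.array([.18068,-.54562,.2307]),"tool_rot":[-.11258361,.69850722,-.69766872,.11256532]}
print(R.from_quat(s["tool_rot"]).as_matrix().round(3))
E
```

```text
tray white [125 169  14  35  80] [548.8 245.2] [89.9 30.3] 20.8 mean [560.  250.3]
tray white [110 169  92  41 516] [537.3 196. ] [ 99.4 222.9] 1.2 mean [506.  184.8]
tray white [186 169  17  35 110] [552.2  90.6] [87.8 37.1] 21.9 mean [561.4  96.9]
lid75 [107 171  29  34 331] [540.1 284.9] [82.7 68.3] 1.0 mean [537.9 293.2]
lid75 [138 171  29  34 321] [541.4 208.5] [82.6 67.8] 0.3 mean [538.3 216.9]
lid75 [169 173  28  32 281] [540.9 131.7] [77.7 66.8] 1.2 mean [539.7 136.7]
lid90 [107 171  29  34 865] [540.2 285.2] [82.7 69.2] 1.2 mean [539.2 285.5]
lid90 [138 171  29  34 738] [541.8 208.5] [82.7 69.2] 1.2 mean [541.3 213. ]
lid90 [169 171  28  34 386] [543.9 132.4] [83. 67.] 2.2 mean [542.2 135.8]
lid90 [200 173   3  32  64] [541.9  87.3] [ 5.  77.7] 89.7 mean [541.5  87.1]
lid105 [106 170  30  35 938] [541.5 285.2] [85.3 70.6] 1.2 mean [539.3 285.1]
lid105 [137 170  30  35 931] [543.  208.5] [85.6 70.3] 0.7 mean [542.9 208.8]
lid105 [169 171  29  34 901] [543.5 131.6] [82.7 69.6] 1.2 mean [542.8 132.4]
lid105 [200 172   3  34  74] [541.9  86.4] [82.7  5. ] 2.1 mean [545.   87.3]
nest [319 157  30  45 262] [ 578.6 -248.9] [113.2  74.2] 0.0 mean [ 562.4 -232.9]
[[-0.949 -0.     0.314]
 [-0.314  0.001 -0.949]
 [-0.    -1.    -0.001]]
```

View pics/crops.png

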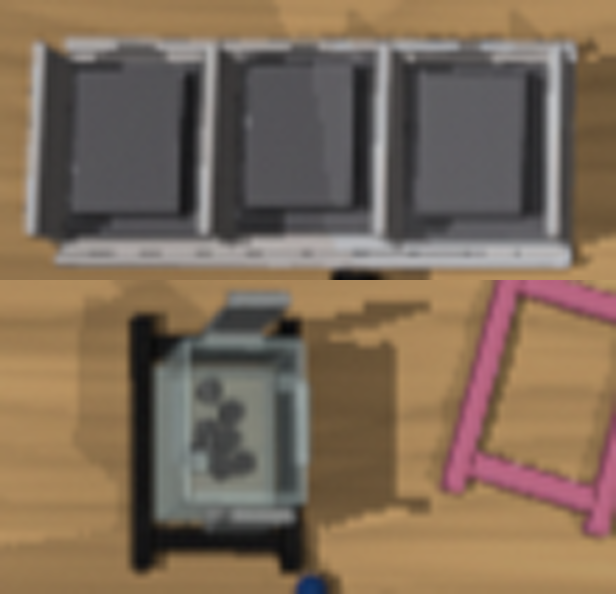

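```bash
python3 - <<'E'
import pickle;from h import *;from workcell import *
c=pickle.load(open("pics/top0.pkl","rb"))
f=lambda x,y:(100+x/5.6-.5,162+y/5.6-.5)
g=lambda x,y:(295+x/5.6-.5,150+(y-280)/5.607-.5)
for x,y in((129.5,139),(299,136),(472,142)):print("lid",plane(c,f(x,y),.046).round(4))
for p in((132,315),(132,570),(302,572)):print("nest",plane(c,g(*p),.012).round(4))
s=observe()
for p in((.53,-.24,.32),):print(go(s,p,-np.pi/2))
E
```

```text
lid [[0.5431 0.2811 0.046 ]]
lid [[0.546  0.2061 0.046 ]]
lid [[0.5449 0.1292 0.046 ]]
nest [[ 0.6383 -0.2094  0.012 ]]
nest [[ 0.5199 -0.2094  0.012 ]]
nest [[ 0.5206 -0.2869  0.012 ]]
(array([-427.7,  -89. , -180.4]), array([ 0.001,  0.32 , -0.   ]))
```

```bash
T='{"linear":[-428,-89,-180],"rot":[0,0.32,0],"grip":85}'; python3 -m handwheel '[{"linear":[-428,-89,-180],"rot":[0,0.32,0],"grip":85},{"linear":[-428,-89,-180],"rot":[0,0.32,0],"grip":85},{"linear":[-428,-89,-180],"rot":[0,0.32,0],"grip":85},{"linear":[-428,-89,-180],"rot":[0,0.32,0],"grip":85},{"linear":[-428,-89,-180],"rot":[0,0.32,0],"grip":85},{"linear":[-428,-89,-180],"rot":[0,0.32,0],"grip":85},{"linear":[-428,-89,-180],"rot":[0,0.32,0],"grip":85},{"linear":[-428,-89,-180],"rot":[0,0.32,0],"grip":85}]'
python3 - <<'E'
from h import *;from workcell import *
print(go(observe(),(.53,-.24,.32),-np.pi/2))
E
```

```text
t: 0.9
ee_pos: [0.4718, -0.2909, 0.3051]
tool_rot: [-0.0, 0.707, -0.707, -0.0]
wrist_force: [-0.0, -2.1, 0.9]
grip_width: 0.0849
(array([-58.2, -14.8, -50.9]), array([ 0.001, -0.   ,  0.   ]))
```

```bash
python3 -m handwheel '[{"linear":[-58,-15,-51],"rot":[0,0,0],"grip":85},{"linear":[-58,-15,-51],"rot":[0,0,0],"grip":85},{"linear":[-58,-15,-51],"rot":[0,0,0],"grip":85},{"linear":[-58,-15,-51],"rot":[0,0,0],"grip":85}]'
python3 - <<'E'
from h import *;from workcell import *
import pickle
c=capture("wrist");pickle.dump(c,open("pics/w1.pkl","wb"));im=c["color"]
print(c["eye"],R.from_quat(c["rotation"]).as_matrix().round(2))
for p in((.579,-.248,.07),(.579,-.248,.0),(.545,.205,.0)):print(proj(c,p).round(1))
cv2.imwrite("pics/w1.png",cv2.resize(im[:,:,::-1],None,fx=1.5,fy=1.5,interpolation=cv2.INTER_CUBIC))
E
```

```text
t: 1.3
ee_pos: [0.53, -0.2395, 0.3196]
tool_rot: [-0.001, 0.708, -0.707, -0.0]
wrist_force: [-0.0, -0.3, -0.7]
grip_width: 0.0851
[ 0.61021322 -0.2400377   0.46110723] [[ 0.    0.95  0.31]
 [-1.    0.    0.  ]
 [ 0.   -0.31  0.95]]
[[264.3 114.2]]
[[263.3 110.1]]
[[-58.4 134.5]]
```

View pics/w1.png

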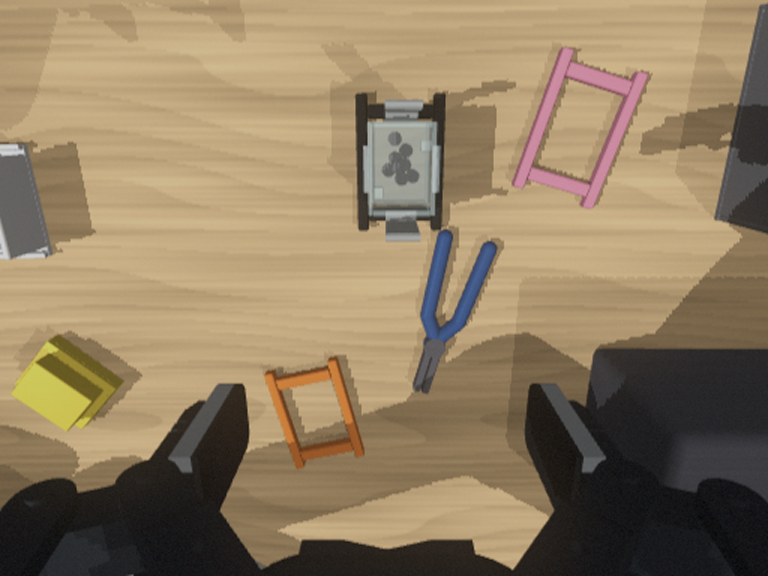

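```bash
python3 - <<'E'
from h import *;import pickle
from workcell import *
c=pickle.load(open("pics/w1.pkl","rb"));t=pickle.load(open("pics/top0.pkl","rb"))
u=lambda x,y:((x+.5)/1.5-.5,(y+.5)/1.5-.5)
for p in((356,94),(357,230),(445,94),(443,230)):print("nest",plane(c,u(*p),.012).round(4))
im=c["color"];m=(im.max(2)<50).astype(np.uint8);k=m*0;k[58:160,232:300]=m[58:160,232:300]
P=np.argwhere(k)[:,::-1].astype(float);w=plane(c,P,.012)[:,:2]*1000
print(cv2.minAreaRect(w.astype(np.float32)))
for p in((366,121),(438,121),(366,212),(438,212)):print("rim",plane(c,u(*p),.07).round(4))
s=observe()
print(go(s,(.50,.205,.32),0))
E
```

```text
nest [[ 0.639  -0.2139  0.012 ]]
nest [[ 0.5213 -0.2127  0.012 ]]
nest [[ 0.6391 -0.2901  0.012 ]]
nest [[ 0.5214 -0.2928  0.012 ]]
((586.994384765625, -256.2978820800781), (87.58099365234375, 67.39984893798828), 1.2703837156295776)
rim [[ 0.6163 -0.2245  0.07  ]]
rim [[ 0.6164 -0.279   0.07  ]]
rim [[ 0.5474 -0.2237  0.07  ]]
rim [[ 0.5475 -0.2814  0.07  ]]
(array([ 2.960e+01,  3.000e-01, -4.451e+02]), array([0.   , 1.571, 0.002]))
```

```bash
python3 -m handwheel '[{"linear":[5,0,-50],"rot":[0,-0.15,0],"grip":85},{"linear":[10,0,-100],"rot":[0,-0.3,0],"grip":85},{"linear":[15,0,-150],"rot":[0,-0.45,0],"grip":85},{"linear":[20,0,-200],"rot":[0,-0.6,0],"grip":85},{"linear":[25,0,-250],"rot":[0,-0.75,0],"grip":85},{"linear":[30,0,-300],"rot":[0,-0.9,0],"grip":85},{"linear":[30,0,-350],"rot":[0,-1.05,0],"grip":85},{"linear":[30,0,-400],"rot":[0,-1.2,0],"grip":85}]'
cat > g.py <<'E'
import sys;from h import *;from workcell import *
s=observe();a=[float(v) for v in sys.argv[1:]]
print(go(s,a[:3],np.radians(a[3])))
E
python3 g.py .5 .205 .32 0
```

```text
t: 2.15
ee_pos: [0.4989, 0.1592, 0.3203]
tool_rot: [-0.4, 0.583, -0.582, 0.4]
wrist_force: [1.0, 0.1, 0.9]
grip_width: 0.0851
(array([-43.1,   0.4, -15.4]), array([ 0.001, -0.367, -0.001]))
```

```bash
python3 -m handwheel '[{"linear":[-43,0,-15],"rot":[0,-0.15,0],"grip":85},{"linear":[-43,0,-15],"rot":[0,-0.3,0],"grip":85},{"linear":[-43,0,-15],"rot":[0,-0.367,0],"grip":85},{"linear":[-43,0,-15],"rot":[0,-0.367,0],"grip":85}]'
python3 - <<'E'
from h import *;from workcell import *
import pickle
c=capture("wrist");pickle.dump(c,open("pics/w2.pkl","wb"));im=c["color"]
print(c["eye"],R.from_quat(c["rotation"]).as_matrix().round(2))
for p in((.545,.281,.046),(.545,.206,.046),(.545,.129,.046)):print(proj(c,p).round(1))
cv2.imwrite("pics/w2.png",cv2.resize(im[:,:,::-1],None,fx=1.5,fy=1.5,interpolation=cv2.INTER_CUBIC))
E
```

```text
t: 2.55
ee_pos: [0.5003, 0.2039, 0.3201]
tool_rot: [-0.5, 0.5, -0.499, 0.5]
wrist_force: [-0.4, 0.2, 0.5]
grip_width: 0.0853
[0.49981407 0.28398963 0.46178011] [[ 1.   -0.    0.  ]
 [ 0.    0.95  0.31]
 [-0.   -0.31  0.95]]
[[295.  89.]]
[[292.8 150.1]]
[[290.9 206. ]]
```

View pics/w2.png

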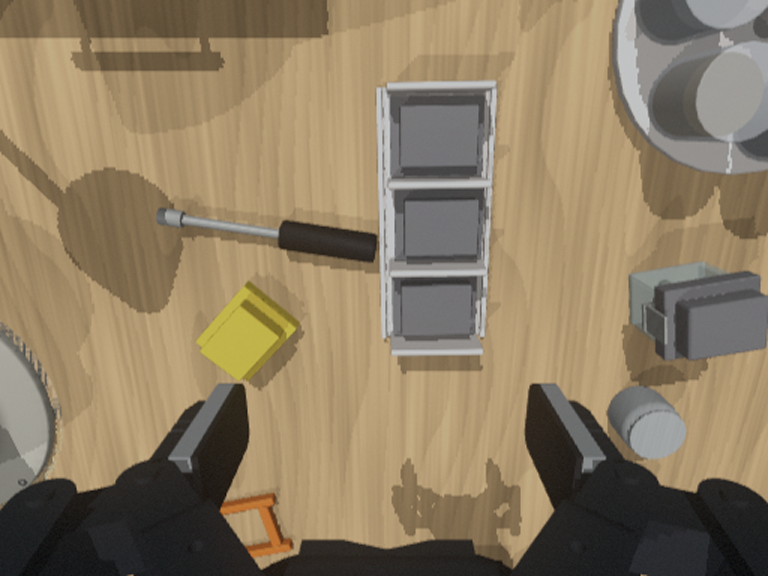

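```bash
python3 - <<'E'
from h import *;import pickle
c=pickle.load(open("pics/w2.pkl","rb"))
u=lambda x,y:((x+.5)/1.5-.5,(y+.5)/1.5-.5)
for p in((440,136),(440.5,228),(436,309)):print("lid",plane(c,u(*p),.046).round(4))
for p in((380,88),(386,338)):print("edge",plane(c,u(*p),.018).round(4))
E
python3 g.py .544 .129 .024 0;python3 g.py .544 .129 .11 0
```

```text
lid [[0.5428 0.2792 0.046 ]]
lid [[0.5459 0.2037 0.046 ]]
lid [[0.5445 0.1293 0.046 ]]
edge [[0.4938 0.3174 0.018 ]]
edge [[0.499  0.0882 0.018 ]]
(array([ 74.9, 296.1,  44.1]), array([ 0.001, -0.003, -0.001]))
(array([ 74.9, 210.1,  44.1]), array([ 0.001, -0.003, -0.001]))
```

```bash
python3 -m handwheel '[{"linear":[37,50,22],"rot":[0,0,0],"grip":78},{"linear":[75,90,44],"rot":[0,0,0],"grip":78},{"linear":[75,140,44],"rot":[0,0,0],"grip":78},{"linear":[75,190,44],"rot":[0,0,0],"grip":78},{"linear":[75,230,44],"rot":[0,0,0],"grip":78},{"linear":[75,262,44],"rot":[0,0,0],"grip":78},{"linear":[75,280,44],"rot":[0,0,0],"grip":78},{"linear":[75,280,44],"rot":[0,0,0],"grip":78}]'; python3 g.py .544 .129 .024 0
```

```text
t: 3.4
ee_pos: [0.5423, 0.1278, 0.0375]
tool_rot: [-0.5, 0.503, -0.5, 0.497]
wrist_force: [0.5, -0.7, -0.2]
grip_width: 0.0779
(array([-1.2, 13.5,  1.8]), array([ 0.006, -0.007, -0.001]))
```

```bash
python3 -m handwheel '[{"linear":[-1,7,2],"rot":[0,0,0],"grip":78},{"linear":[-1,13,2],"rot":[0,0,0],"grip":78},{"linear":[-1,13.5,2],"rot":[0,0,0],"grip":60},{"linear":[-1,13.5,2],"rot":[0,0,0],"grip":55},{"linear":[-1,13.5,2],"rot":[0,0,0],"grip":50},{"linear":[-1,13.5,2],"rot":[0,0,0],"grip":50}]'; python3 g.py .544 .129 .09 0
```

```text
t: 4.0
ee_pos: [0.5446, 0.1288, 0.0247]
tool_rot: [-0.499, 0.503, -0.5, 0.497]
wrist_force: [-1.0, -0.0, 7.4]
grip_width: 0.063
(array([ -0.2, -65.3,  -0.9]), array([ 0.004, -0.007, -0.001]))
```

```bash
python3 -m handwheel '[{"linear":[0,-35,0],"rot":[0,0,0],"grip":50},{"linear":[0,-70,0],"rot":[0,0,0],"grip":50},{"linear":[0,-75,0],"rot":[0,0,0],"grip":50},{"linear":[36,-75,-8],"rot":[0,0,0],"grip":50},{"linear":[72,-75,-16],"rot":[0,0,0],"grip":50},{"linear":[108,-70,-24],"rot":[0,0,0],"grip":50},{"linear":[109,-50,-25],"rot":[0,0,0],"grip":50},{"linear":[109,-30,-25],"rot":[0,0,0],"grip":50}]'; python3 g.py .52 .02 .020 0;
```

```text
t: 4.8
ee_pos: [0.5189, 0.0189, 0.0542]
tool_rot: [-0.499, 0.503, -0.501, 0.497]
wrist_force: [0.3, 0.2, -1.0]
grip_width: 0.0625
(array([-1.1, 34.2,  1.2]), array([ 0.004, -0.009, -0.   ]))
```

```bash
python3 -m handwheel '[{"linear":[-1,18,1],"rot":[0.004,-0.009,0],"grip":50},{"linear":[-1,30,1],"rot":[0.004,-0.009,0],"grip":50},{"linear":[-1,34,1],"rot":[0.004,-0.009,0],"grip":50},{"linear":[-1,35,1],"rot":[0.004,-0.009,0],"grip":50},{"linear":[-1,35,1],"rot":[0.004,-0.009,0],"grip":50}]'; python3 g.py .52 .02 .12 -90
```

```text
t: 5.3
ee_pos: [0.5201, 0.0199, 0.0198]
tool_rot: [-0.5, 0.5, -0.5, 0.5]
wrist_force: [-0.1, -0.3, -0.9]
grip_width: 0.0629
(array([-1.000e-01, -1.002e+02,  0.000e+00]), array([-1.00e-03, -1.57e+00,  1.00e-03]))
```

```bash
python3 -m handwheel '[{"linear":[0,1,0],"rot":[0,0,0],"grip":50},{"linear":[0,2,0],"rot":[0,0,0],"grip":50},{"linear":[0,2,0],"rot":[0,0,0],"grip":50}]';  python3 g.py .52 .02 .12 -90
```

```text
t: 5.6
ee_pos: [0.5206, 0.0199, 0.0188]
tool_rot: [-0.499, 0.499, -0.5, 0.501]
wrist_force: [-2.6, 0.6, 10.6]
grip_width: 0.0628
(array([-1.000e-01, -1.012e+02, -4.000e-01]), array([-0.002, -1.57 ,  0.002]))
```

```bash
python3 -m handwheel '[{"linear":[0,0,0],"rot":[0,0,0],"grip":78},{"linear":[0,0,0],"rot":[0,0,0],"grip":80},{"linear":[0,-20,0],"rot":[0,0,0],"grip":80},{"linear":[0,-50,0],"rot":[0,0.1,0],"grip":80},{"linear":[0,-50,0],"rot":[0,0.25,0],"grip":80},{"linear":[0,-50,0],"rot":[0,0.4,0],"grip":75},{"linear":[0,-50,0],"rot":[0,0.55,0],"grip":75},{"linear":[0,-50,0],"rot":[0,0.7,0],"grip":75}]'
python3 -m handwheel '[{"linear":[0,0,0],"rot":[0,0.15,0],"grip":70},{"linear":[0,0,0],"rot":[0,0.3,0],"grip":70},{"linear":[0,0,0],"rot":[0,0.45,0],"grip":70},{"linear":[0,0,0],"rot":[0,0.6,0],"grip":70},{"linear":[0,0,0],"rot":[0,0.75,0],"grip":70},{"linear":[0,0,0],"rot":[0,0.87,0],"grip":70},{"linear":[0,0,0],"rot":[0,0.87,0],"grip":70}]'
python3 g.py .5203 .02 .0215 -90
```

```text
t: 6.4
ee_pos: [0.5206, 0.0199, 0.0689]
tool_rot: [0.295, -0.642, 0.642, -0.297]
wrist_force: [-0.1, -0.2, 0.5]
grip_width: 0.0748
t: 7.1
ee_pos: [0.5206, 0.0199, 0.069]
tool_rot: [0.004, 0.707, -0.707, -0.002]
wrist_force: [-0.1, 0.9, -0.5]
grip_width: 0.0699
(array([ 0.4, 47.5, -0.1]), array([ 0.   , -0.007, -0.003]))
```

```bash
python3 -m handwheel '[{"linear":[0,25,0],"rot":[0,-0.007,-0.003],"grip":68},{"linear":[0,44,0],"rot":[0,-0.007,-0.003],"grip":68},{"linear":[0,47.5,0],"rot":[0,-0.007,-0.003],"grip":68},{"linear":[0,47.5,0],"rot":[0,-0.007,-0.003],"grip":45},{"linear":[0,47.5,0],"rot":[0,-0.007,-0.003],"grip":35},{"linear":[0,47.5,0],"rot":[0,-0.007,-0.003],"grip":35},{"linear":[0,47.5,0],"rot":[0,-0.007,-0.003],"grip":35}]'
python3 g.py .56 -.25 .15 -90
```

```text
t: 7.8
ee_pos: [0.5213, 0.0199, 0.0224]
tool_rot: [0.0, 0.707, -0.707, 0.001]
wrist_force: [-0.4, -0.4, 6.1]
grip_width: 0.0469
(array([ -38.9, -127.5,  269.9]), array([ 0.   ,  0.   , -0.001]))
```

```bash
python3 -m handwheel '[{"linear":[0,-40,0],"rot":[0,0,0],"grip":35},{"linear":[0,-80,20],"rot":[0,0,0],"grip":35},{"linear":[3,-110,65],"rot":[0,0,0],"grip":35},{"linear":[9,-135,110],"rot":[0,0,0],"grip":35},{"linear":[15,-135,160],"rot":[0,0,0],"grip":35},{"linear":[21,-135,210],"rot":[0,0,0],"grip":35},{"linear":[21,-135,255],"rot":[0,0,0],"grip":35},{"linear":[21,-135,270],"rot":[0,0,0],"grip":35}]'
python3 -m handwheel '[{"linear":[0,0,0],"rot":[0,0,0],"grip":35},{"linear":[0,0,0],"rot":[0,0,0],"grip":35}]'
python3 - <<'E'
from h import *;from workcell import *
import pickle
c=capture("wrist");pickle.dump(c,open("pics/w3.pkl","wb"));im=c["color"]
print(observe()["ee_pos"],c["eye"],proj(c,(.58,-.25,.07)))
cv2.imwrite("pics/w3.png",cv2.resize(im[:,:,::-1],None,fx=1.5,fy=1.5,interpolation=cv2.INTER_CUBIC))
E
```

```text
t: 8.6
ee_pos: [0.4994, -0.2542, 0.1577]
tool_rot: [-0.001, -0.707, 0.707, 0.0]
wrist_force: [0.0, 1.2, -0.3]
grip_width: 0.0461
t: 8.8
ee_pos: [0.4993, -0.254, 0.1577]
tool_rot: [-0.002, -0.707, 0.707, 0.001]
wrist_force: [-0.1, 0.8, -1.8]
grip_width: 0.0464
[ 0.49943854 -0.25331686  0.15773555] [ 0.57909224 -0.25456883  0.29937712] [[249.93741115  85.74402568]]
```

View pics/w3.png

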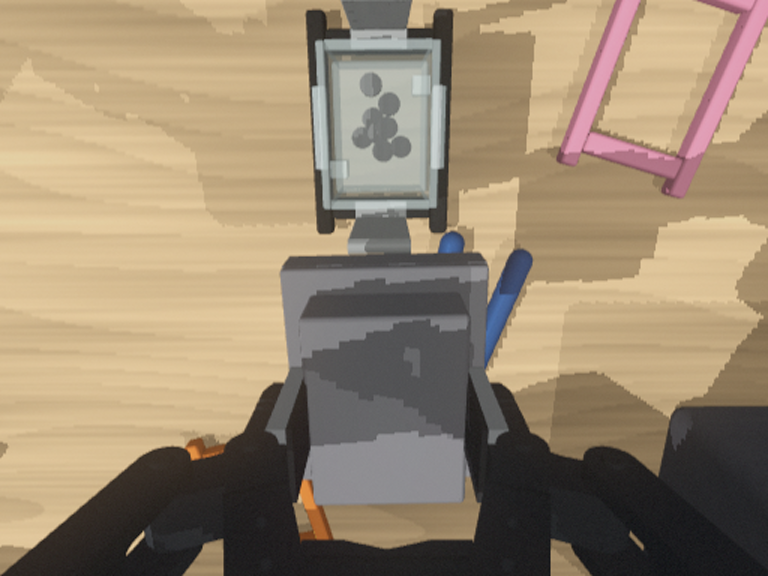

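```bash
python3 - <<'E'
from h import *;import pickle
c=pickle.load(open("pics/w3.pkl","rb"));z=.1577-.0224
u=lambda x,y:((x+.5)/1.5-.5,(y+.5)/1.5-.5)
for p in((302,319),(469,319)):print("block",plane(c,u(*p),z+.040).round(4))
for p in((281,268),(488,266)):print("plate",plane(c,u(*p),z+.018).round(4))
for p in((315,40),(439,40),(322,210),(438,210)):print("rim",plane(c,u(*p),.07).round(4))
for p in((328,52),(434,52),(330,197),(430,197)):print("rim in",plane(c,u(*p),.07).round(4))
for p in((306,10),(453,10),(317,232),(446,232)):print("nest",plane(c,u(*p),.012).round(4))
im=c["color"];g=cv2.cvtColor(im,cv2.COLOR_RGB2GRAY)
print(g[60,200:305]);print(g[15:155,240])
E
```

```text
block [[ 0.5304 -0.2316  0.1753]]
block [[ 0.5302 -0.2772  0.1753]]
plate [[ 0.5388 -0.222   0.1533]]
plate [[ 0.5392 -0.2863  0.1533]]
rim [[ 0.6158 -0.2249  0.07  ]]
rim [[ 0.6156 -0.2774  0.07  ]]
rim [[ 0.5439 -0.2247  0.07  ]]
rim [[ 0.5438 -0.2792  0.07  ]]
rim in [[ 0.6112 -0.2302  0.07  ]]
rim in [[ 0.611  -0.2754  0.07  ]]
rim in [[ 0.55   -0.2287  0.07  ]]
rim in [[ 0.5498 -0.2752  0.07  ]]
nest [[ 0.6391 -0.2134  0.012 ]]
nest [[ 0.639  -0.2901  0.012 ]]
nest [[ 0.522  -0.2136  0.012 ]]
nest [[ 0.5217 -0.2905  0.012 ]]
[179 178 178 179 179 178 122  63 185 189 189 183 205 189 187 186 158 103
  80  95 113 116 155 159 160 160 166 185 187 186 186 187 186 186 186 186
 187 186 185 186 178 140 144 139 139 139 138 141 143 122 121 120 120 115
 172 184 183 184 184 183 183 183 183 183 183 184 183 184 183 182 183 184
 184 184 177 203 206 207 206 205 198 190 189 189 178 171 174 138 187 206
 205 205 197 180 173 147 146  91  53  51  78 135 134 136 136]
[ 99  99  99  95 103 155 177 178 177 176 158 170 187 187 188 189 187 172
 128  86  86  93 113 121 120 135 150 162 165 165 167 179 186 186 186 187
 181 168 151 146 147 146 146 146 159 178 186 186 185 184 184 183 183 184
 183 184 185 184 186 185 185 185 186 186 186 186 187 187 186 165 139 138
 139 139 128 118 117 117 117 118 118 118 117 130 165 182 184 183 185 185
 184 184 184 183 184 185 184 184 185 185 185 184 180 180 181 181 181 181
 172 161 161 158 156 146 127 117 101  87 128 178 196 200 199 199 186 172
 170 169 168 145 106  96  95  96  97  94  95  95  96  96]
```

```bash
python3 -m handwheel '[{"linear":[-40,0,-1],"rot":[0,0,0],"grip":35},{"linear":[-75,0,-3],"rot":[0,0,0],"grip":35},{"linear":[-81.5,0,-3],"rot":[0,0,0],"grip":35},{"linear":[-81.5,15,-3],"rot":[0,0,0],"grip":35},{"linear":[-81.5,30,-3],"rot":[0,0,0],"grip":35},{"linear":[-81.5,40,-3],"rot":[0,0,0],"grip":35},{"linear":[-81.5,45,-3],"rot":[0,0,0],"grip":35},{"linear":[-81.5,45,-3],"rot":[0,0,0],"grip":35}]'
python3 g.py .5808 -.2513 .0924 -90
```

```text
t: 9.65
ee_pos: [0.5803, -0.2505, 0.112]
tool_rot: [-0.001, -0.707, 0.707, 0.001]
wrist_force: [0.4, 0.0, -0.6]
grip_width: 0.0468
(array([-0.5, 19.6,  0.8]), array([-0.   , -0.003, -0.   ]))
```

```bash
python3 -m handwheel '[{"linear":[-0.5,10,0.5],"rot":[0,-0.003,0],"grip":35},{"linear":[-0.5,17,0.5],"rot":[0,-0.003,0],"grip":35},{"linear":[-0.5,20,0.5],"rot":[0,-0.003,0],"grip":35},{"linear":[-0.5,22,0.5],"rot":[0,-0.003,0],"grip":35},{"linear":[-0.5,22,0.5],"rot":[0,-0.003,0],"grip":35}]'
python3 g.py .5808 -.2513 .0924 -90;  python3 -m handwheel '[{"linear":[0,1.5,0],"rot":[0,0,0],"grip":35},{"linear":[0,3,0],"rot":[0,0,0],"grip":35},{"linear":[0,3,0],"rot":[0,0,0],"grip":35}]'
python3 g.py .5808 -.2513 .0864 -90
```

```text
t: 10.15
ee_pos: [0.5808, -0.251, 0.0899]
tool_rot: [0.0, -0.707, 0.707, -0.0]
wrist_force: [-0.1, 0.1, -0.9]
grip_width: 0.0467
(array([-0. , -2.5,  0.3]), array([-0.,  0., -0.]))
t: 10.45
ee_pos: [0.5808, -0.2509, 0.0868]
tool_rot: [-0.0, 0.707, -0.707, 0.0]
wrist_force: [0.1, 0.5, -0.4]
grip_width: 0.0465
(array([-0. ,  0.4,  0.4]), array([ 0.   ,  0.001, -0.   ]))
```

```bash
python3 -m handwheel '[{"linear":[0,1,0.3],"rot":[0,0,0],"grip":35},{"linear":[0,2,0.3],"rot":[0,0,0],"grip":35},{"linear":[0,2,0.3],"rot":[0,0,0],"grip":35}]'; python3 -m handwheel '[{"linear":[0,1,0],"rot":[0,0,0],"grip":35},{"linear":[0,2,0],"rot":[0,0,0],"grip":35},{"linear":[0,2,0],"rot":[0,0,0],"grip":35}]'
```

```text
t: 10.75
ee_pos: [0.581, -0.2511, 0.0863]
tool_rot: [-0.0, -0.707, 0.707, -0.001]
wrist_force: [-6.5, 4.3, 15.5]
grip_width: 0.0466
t: 11.05
ee_pos: [0.5811, -0.2511, 0.0862]
tool_rot: [-0.001, -0.707, 0.707, -0.001]
wrist_force: [-9.0, 5.8, 20.9]
grip_width: 0.0465
```

```bash
python3 -m handwheel '[{"linear":[0,2,0],"rot":[0,0,0],"grip":35},{"linear":[0,4,0],"rot":[0,0,0],"grip":35},{"linear":[0,4,0],"rot":[0,0,0],"grip":35}]'
```

```text
t: 11.35
ee_pos: [0.5814, -0.2512, 0.0859]
tool_rot: [-0.001, -0.706, 0.708, -0.002]
wrist_force: [-17.0, 9.9, 42.7]
grip_width: 0.0467
```

```bash
python3 -m handwheel '[{"linear":[0,-15,0],"rot":[0,0,0],"grip":35},{"linear":[0,-40,0],"rot":[0,0,0],"grip":35},{"linear":[0,-58,0],"rot":[0,0,0],"grip":35},{"linear":[-5,-60,-30],"rot":[0,0,0],"grip":35},{"linear":[-15,-60,-75],"rot":[0,0,0],"grip":35},{"linear":[-19,-45,-120],"rot":[0,0,0],"grip":35},{"linear":[-19,-15,-145],"rot":[0,0,0],"grip":35},{"linear":[-19,10,-151],"rot":[0,0,0],"grip":35}]'
python3 g.py .60 -.10 .025 -90
```

```text
t: 12.15
ee_pos: [0.6003, -0.0973, 0.0749]
tool_rot: [-0.0, -0.706, 0.708, -0.003]
wrist_force: [0.3, -1.0, -0.5]
grip_width: 0.0469
(array([ 0.5, 49.9,  2.6]), array([-0.002,  0.004, -0.005]))
```

Lower to contact, release, and head back towards the tray.

```bash
python3 -m handwheel '[{"linear":[0,30,2],"rot":[0,0,-0.005],"grip":35},{"linear":[0,48,2],"rot":[0,0,-0.005],"grip":35},{"linear":[0,51,2],"rot":[0,0,-0.005],"grip":35},{"linear":[0,52.5,2],"rot":[0,0,-0.005],"grip":35},{"linear":[0,52.5,2],"rot":[0,0,-0.005],"grip":35}]'
```

```text
t: 12.65
ee_pos: [0.6006, -0.0994, 0.0227]
tool_rot: [0.001, -0.706, 0.708, -0.001]
wrist_force: [0.5, 0.9, -0.5]
grip_width: 0.0465
```

```bash
python3 -m handwheel '[{"linear":[0,1,0],"rot":[0,0,0],"grip":35},{"linear":[0,1,0],"rot":[0,0,0],"grip":35}]'; python3 -m handwheel '[{"linear":[0,0,0],"rot":[0,0,0],"grip":65},{"linear":[0,0,0],"rot":[0,0,0],"grip":75},{"linear":[0,-25,0],"rot":[0,0,0],"grip":78},{"linear":[0,-70,0],"rot":[0,-0.1,0],"grip":78},{"linear":[0,-110,-40],"rot":[0,-0.25,0],"grip":78},{"linear":[15,-110,-85],"rot":[0,-0.4,0],"grip":78},{"linear":[30,-110,-130],"rot":[0,-0.55,0],"grip":78},{"linear":[40,-110,-175],"rot":[0,-0.7,0],"grip":78}]'
python3 g.py .5455 .2045 .12 0
```

```text
t: 12.85
ee_pos: [0.6008, -0.0995, 0.0225]
tool_rot: [0.001, -0.706, 0.708, -0.001]
wrist_force: [-4.7, 0.1, 7.9]
grip_width: 0.0469
t: 13.65
ee_pos: [0.5592, 0.0772, 0.1326]
tool_rot: [0.245, -0.662, 0.664, -0.246]
wrist_force: [0.8, 0.3, -0.3]
grip_width: 0.0778
(array([ -72.5,   12.3, -105.6]), array([-0.002, -0.862,  0.001]))
```

```bash
python3 -m handwheel '[{"linear":[-25,0,-36],"rot":[0,-0.15,0],"grip":78},{"linear":[-50,0,-72],"rot":[0,-0.3,0],"grip":78},{"linear":[-72.5,5,-105.6],"rot":[0,-0.45,0],"grip":78},{"linear":[-72.5,12,-105.6],"rot":[0,-0.6,0],"grip":78},{"linear":[-72.5,12,-105.6],"rot":[0,-0.75,0],"grip":78},{"linear":[-72.5,12,-105.6],"rot":[0,-0.87,0],"grip":78},{"linear":[-72.5,12,-105.6],"rot":[0,-0.87,0],"grip":78}]'
python3 g.py .5455 .2045 .024 0
```

```text
t: 14.35
ee_pos: [0.5454, 0.2046, 0.1203]
tool_rot: [0.503, -0.496, 0.498, -0.503]
wrist_force: [0.6, 0.3, 1.1]
grip_width: 0.0778
(array([-0.1, 96.3, -0.1]), array([-0.001,  0.011,  0.002]))
```

```bash
python3 -m handwheel '[{"linear":[0,45,0],"rot":[0,0.011,0.002],"grip":78},{"linear":[0,80,0],"rot":[0,0.011,0.002],"grip":78},{"linear":[0,93,0],"rot":[0,0.011,0.002],"grip":78},{"linear":[0,96,0],"rot":[0,0.011,0.002],"grip":78},{"linear":[0,96,0],"rot":[0,0.011,0.002],"grip":60},{"linear":[0,96,0],"rot":[0,0.011,0.002],"grip":50},{"linear":[0,96,0],"rot":[0,0.011,0.002],"grip":50},{"linear":[0,96,0],"rot":[0,0.011,0.002],"grip":50}]'
python3 g.py .52 .02 .1 0
```

```text
t: 15.15
ee_pos: [0.5465, 0.2047, 0.026]
tool_rot: [-0.499, 0.499, -0.501, 0.501]
wrist_force: [-0.2, 0.1, 8.1]
grip_width: 0.0624
(array([184.6, -74.2, -26.2]), array([-0.004, -0.   , -0.001]))
```

```bash
python3 -m handwheel '[{"linear":[0,-40,0],"rot":[0,0,0],"grip":50},{"linear":[0,-72,0],"rot":[0,0,0],"grip":50},{"linear":[0,-78,0],"rot":[0,0,0],"grip":50},{"linear":[45,-80,-7],"rot":[0,0,0],"grip":50},{"linear":[92,-80,-14],"rot":[0,0,0],"grip":50},{"linear":[140,-80,-20],"rot":[0,0,0],"grip":50},{"linear":[180,-75,-26],"rot":[0,0,0],"grip":50},{"linear":[184.6,-45,-26],"rot":[0,0,0],"grip":50}]'
python3 g.py .52 .02 .020 0
```

```text
t: 15.95
ee_pos: [0.5215, 0.0163, 0.0733]
tool_rot: [0.497, -0.498, 0.504, -0.501]
wrist_force: [1.9, 1.3, -2.4]
grip_width: 0.0623
(array([-3.7, 53.2, -2. ]), array([-0.01 , -0.004,  0.001]))
```

```bash
python3 -m handwheel '[{"linear":[-3.7,28,-1.5],"rot":[-0.01,-0.004,0],"grip":50},{"linear":[-3.7,46,-1.5],"rot":[-0.01,-0.004,0],"grip":50},{"linear":[-3.7,51,-1.5],"rot":[-0.01,-0.004,0],"grip":50},{"linear":[-3.7,53,-1.5],"rot":[-0.01,-0.004,0],"grip":50},{"linear":[-3.7,54,-1.5],"rot":[-0.01,-0.004,0],"grip":50},{"linear":[-3.7,54,-1.5],"rot":[-0.01,-0.004,0],"grip":50}]'
```

```text
t: 16.55
ee_pos: [0.5211, 0.02, 0.0202]
tool_rot: [0.5, -0.499, 0.5, -0.5]
wrist_force: [-0.4, -0.4, -1.2]
grip_width: 0.0625
```

```bash
python3 -m handwheel '[{"linear":[0,1,0],"rot":[0,0,0],"grip":50},{"linear":[0,1.5,0],"rot":[0,0,0],"grip":50}]'; python3 -m handwheel '[{"linear":[0,0,0],"rot":[0,0,0],"grip":78},{"linear":[0,0,0],"rot":[0,0,0],"grip":80},{"linear":[0,-20,0],"rot":[0,0,0],"grip":80},{"linear":[0,-50,0],"rot":[0,0.1,0],"grip":80},{"linear":[0,-50,0],"rot":[0,0.25,0],"grip":80},{"linear":[0,-50,0],"rot":[0,0.4,0],"grip":75},{"linear":[0,-50,0],"rot":[0,0.55,0],"grip":75},{"linear":[0,-50,0],"rot":[0,0.7,0],"grip":75}]'
python3 -m handwheel '[{"linear":[0,0,0],"rot":[0,0.15,0],"grip":70},{"linear":[0,0,0],"rot":[0,0.3,0],"grip":70},{"linear":[0,0,0],"rot":[0,0.45,0],"grip":70},{"linear":[0,0,0],"rot":[0,0.6,0],"grip":70},{"linear":[0,0,0],"rot":[0,0.75,0],"grip":70},{"linear":[0,0,0],"rot":[0,0.87,0],"grip":70},{"linear":[0,0,0],"rot":[0,0.87,0],"grip":70}]'
python3 g.py .5213 .02 .0215 -90
```

```text
t: 16.75
ee_pos: [0.5214, 0.02, 0.0199]
tool_rot: [0.5, -0.499, 0.501, -0.5]
wrist_force: [-8.9, 0.7, 22.2]
grip_width: 0.0625
t: 17.55
ee_pos: [0.5214, 0.0201, 0.0701]
tool_rot: [0.296, -0.641, 0.643, -0.297]
wrist_force: [-0.1, 0.6, 0.8]
grip_width: 0.0752
t: 18.25
ee_pos: [0.5214, 0.0201, 0.0702]
tool_rot: [-0.003, -0.707, 0.708, 0.002]
wrist_force: [-0.0, -0.3, -0.2]
grip_width: 0.0705
(array([ 0.3, 48.7,  0.1]), array([-0.001, -0.007, -0.003]))
```

```bash
python3 -m handwheel '[{"linear":[0.3,25,0],"rot":[0,-0.007,-0.003],"grip":68},{"linear":[0.3,44,0],"rot":[0,-0.007,-0.003],"grip":68},{"linear":[0.3,48.5,0],"rot":[0,-0.007,-0.003],"grip":68},{"linear":[0.3,48.5,0],"rot":[0,-0.007,-0.003],"grip":45},{"linear":[0.3,48.5,0],"rot":[0,-0.007,-0.003],"grip":35},{"linear":[0.3,48.5,0],"rot":[0,-0.007,-0.003],"grip":35},{"linear":[0.3,48.5,0],"rot":[0,-0.007,-0.003],"grip":35}]'
python3 g.py .581 -.251 .15 -90
```

```text
t: 18.95
ee_pos: [0.5218, 0.02, 0.0226]
tool_rot: [-0.0, -0.707, 0.708, -0.001]
wrist_force: [-1.6, 0.3, 5.3]
grip_width: 0.0464
(array([ -59.2, -127. ,  271.2]), array([-0.001,  0.001, -0.001]))
```

```bash
python3 -m handwheel '[{"linear":[0,-45,0],"rot":[0,0,0],"grip":35},{"linear":[-5,-90,20],"rot":[0,0,0],"grip":35},{"linear":[-15,-125,60],"rot":[0,0,0],"grip":35},{"linear":[-25,-130,105],"rot":[0,0,0],"grip":35},{"linear":[-35,-130,155],"rot":[0,0,0],"grip":35},{"linear":[-50,-130,205],"rot":[0,0,0],"grip":35},{"linear":[-59,-130,250],"rot":[0,0,0],"grip":35},{"linear":[-59,-130,271],"rot":[0,0,0],"grip":35}]'
python3 -m handwheel '[{"linear":[0,0,0],"rot":[0,0,0],"grip":35},{"linear":[0,0,0],"rot":[0,0,0],"grip":35}]'
python3 g.py .5808 -.251 .0902 -90
```

```text
t: 19.75
ee_pos: [0.581, -0.2546, 0.1529]
tool_rot: [-0.001, -0.706, 0.708, 0.0]
wrist_force: [-0.6, 0.9, -1.0]
grip_width: 0.0465
t: 19.95
ee_pos: [0.5808, -0.2545, 0.1528]
tool_rot: [-0.001, -0.707, 0.708, 0.0]
wrist_force: [0.3, -0.4, -1.4]
grip_width: 0.0469
(array([ 0. , 62.5, -3.6]), array([-0.002, -0.002, -0.001]))
```

```bash
python3 -m handwheel '[{"linear":[0,15,-3.6],"rot":[-0.002,-0.002,0],"grip":35},{"linear":[0,30,-3.6],"rot":[-0.002,-0.002,0],"grip":35},{"linear":[0,42,-3.6],"rot":[-0.002,-0.002,0],"grip":35},{"linear":[0,52,-3.6],"rot":[-0.002,-0.002,0],"grip":35},{"linear":[0,58,-3.6],"rot":[-0.002,-0.002,0],"grip":35},{"linear":[0,62,-3.6],"rot":[-0.002,-0.002,0],"grip":35},{"linear":[0,65,-3.6],"rot":[-0.002,-0.002,0],"grip":35},{"linear":[0,65,-3.6],"rot":[-0.002,-0.002,0],"grip":35}]'
python3 -m handwheel '[{"linear":[0,1,0],"rot":[0,0,0],"grip":35},{"linear":[0,3,0],"rot":[0,0,0],"grip":35},{"linear":[0,3,0],"rot":[0,0,0],"grip":35}]'
python3 -m handwheel '[{"linear":[0,1,0],"rot":[0,0,0],"grip":35},{"linear":[0,2,0],"rot":[0,0,0],"grip":35},{"linear":[0,2,0],"rot":[0,0,0],"grip":35}]'
```

```text
t: 20.75
ee_pos: [0.5808, -0.2511, 0.0876]
tool_rot: [0.0, 0.707, -0.707, 0.0]
wrist_force: [0.7, 0.5, -0.6]
grip_width: 0.0465
t: 21.05
ee_pos: [0.581, -0.2511, 0.0848]
tool_rot: [0.001, 0.707, -0.707, 0.0]
wrist_force: [0.9, 0.7, 0.4]
grip_width: 0.0465
t: 21.35
ee_pos: [0.5812, -0.2511, 0.0831]
tool_rot: [-0.001, -0.707, 0.707, -0.001]
wrist_force: [0.2, 0.9, 4.7]
grip_width: 0.0465
```

```bash
python3 -m handwheel '[{"linear":[0,1,0],"rot":[0,0,0],"grip":35},{"linear":[0,2,0],"rot":[0,0,0],"grip":35},{"linear":[0,2,0],"rot":[0,0,0],"grip":35}]'
python3 -m handwheel '[{"linear":[0,1,0],"rot":[0,0,0],"grip":35},{"linear":[0,2,0],"rot":[0,0,0],"grip":35},{"linear":[0,2,0],"rot":[0,0,0],"grip":35}]'
python3 -m handwheel '[{"linear":[0,1,0],"rot":[0,0,0],"grip":35},{"linear":[0,2,0],"rot":[0,0,0],"grip":35},{"linear":[0,2,0],"rot":[0,0,0],"grip":35}]'
```

```text
t: 21.65
ee_pos: [0.5811, -0.251, 0.0807]
tool_rot: [0.001, 0.707, -0.707, 0.001]
wrist_force: [0.7, 0.2, -2.0]
grip_width: 0.0468
t: 21.95
ee_pos: [0.581, -0.251, 0.0786]
tool_rot: [0.001, 0.707, -0.707, 0.0]
wrist_force: [-0.2, 2.4, 1.5]
grip_width: 0.0465
t: 22.25
ee_pos: [0.5811, -0.251, 0.0785]
tool_rot: [-0.001, -0.707, 0.707, -0.001]
wrist_force: [-10.9, 6.4, 24.1]
grip_width: 0.0467
```

```bash
python3 -m handwheel '[{"linear":[0,0,0],"rot":[0,0,0],"grip":60},{"linear":[0,0,0],"rot":[0,0,0],"grip":70},{"linear":[0,0,0],"rot":[0,0,0],"grip":72},{"linear":[0,-20,0],"rot":[0,0,0],"grip":72},{"linear":[0,-60,0],"rot":[0,0,0],"grip":72},{"linear":[0,-105,0],"rot":[0,0,0],"grip":72},{"linear":[40,-140,0],"rot":[0,0,0],"grip":72},{"linear":[70,-170,0],"rot":[0,0,0],"grip":72}]'
python3 -m handwheel '[{"linear":[30,0,0],"rot":[0,0,0],"grip":72},{"linear":[30,0,0],"rot":[0,0,0],"grip":72},{"linear":[30,0,0],"rot":[0,0,0],"grip":72}]'
python3 - <<'E'
from h import *;from workcell import *
a=capture("wrist")["color"];b=capture("scene")["color"];t=capture("top")["color"]
f=lambda i:cv2.resize(i[:,:,::-1],(400,300),interpolation=cv2.INTER_AREA)
z=cv2.resize(b[150:300,150:350,::-1],(400,300),interpolation=cv2.INTER_CUBIC)
cv2.imwrite("pics/end.png",np.vstack([np.hstack([f(a),z]),np.hstack([f(t),f(b)])]))
E
```

```text
t: 23.05
ee_pos: [0.5097, -0.2508, 0.2493]
tool_rot: [-0.0, -0.707, 0.707, -0.001]
wrist_force: [0.2, -0.5, -0.6]
grip_width: 0.0719
t: 23.35
ee_pos: [0.4796, -0.251, 0.2494]
tool_rot: [-0.001, -0.707, 0.707, -0.001]
wrist_force: [0.8, -0.1, -0.5]
grip_width: 0.0722
```

View pics/end.png

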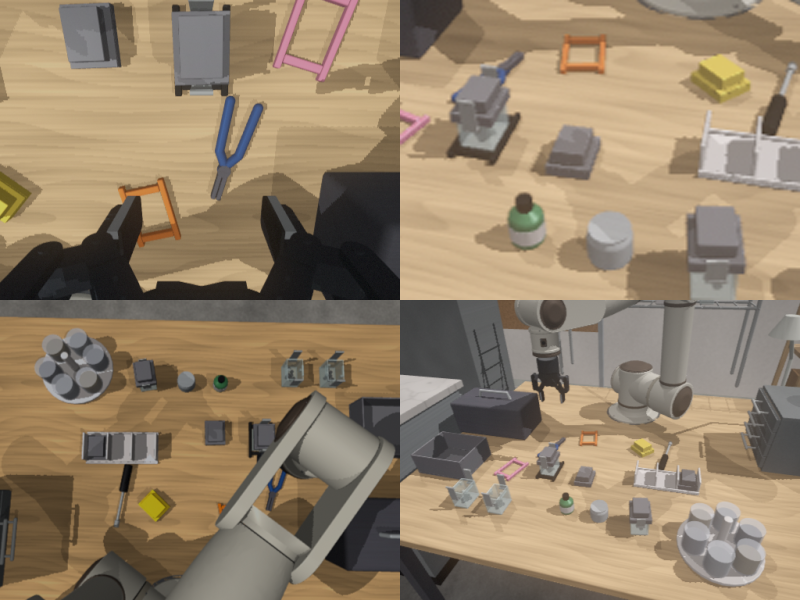

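The lid sits level on the nest jar (top-left panel around 200,50). The wrong lid lies flat and right way up on the bench, and the third is still in its tray bay. Nothing else looks moved.

```bash
python3 -c "
from workcell import *
print(hand_in())"
```

```text
the job is handed in; nothing more can be done
None
```

The jar in the nest is closed: the lid from the middle tray bay fitted and is pressed home. I handed the job in at about 23.5 s on the robot's clock, against the 72 s limit.

- **First lid (bay nearest the jar):** it stopped about 6 mm below the rim and went no further at up to 43 N. I took it off and set it flat on the bench at about (0.60, -0.10).
- **Second lid (middle bay):** it passed the beads at about 5 N and hit a firm stop at 24 N, about 14 mm below the rim. That matches the home depth. I did not pull on it afterwards to test the snap.
- **Third lid:** it never needed trying, so it stays flat in its tray bay.

The last pictures show the lid level on the jar, the other two lids flat and right way up, and the bystanders where they were by eye. The gripper was clear of everything.

The top and wrist cameras disagreed by about 4 mm on the jar's y position. I settled it by viewing the held lid and the jar in one wrist picture, and both lids then went over the rim without touching it.

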